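# Level the lucky-cat turntable stand and keep it pressed

## Task

The maple plate that carries the lucky cat's turntable is sprung up off its levelling foot. First press it fully down at the orange wing knob, so that the foot stands firmly on its rubber pad, and only then turn the knob until, with the plate down, the white bubble lies between the two black lines of the level. Finish still gripping the knob and pressing the plate firmly down on its foot with the bubble between the lines; leave the bus, the jar, the mallet and the white box where they are.

Things in the scene. Friction and masses are not known exactly. Their poses are not given: they have to be found in the camera images.
- stand: fixed dark wooden base board of the levelling stand, 300 x 250 x 12 mm. Origin: on the shelf surface, straight below the knob's axis. x points from the knob towards the plate's hinged far edge (hinge axis at 240 mm, 30 mm above the shelf), z up. The board reaches from -40 to 260 mm in x and 125 mm to each side.
- turntable: dark wooden turntable, 130 mm across, with a white ceramic lucky cat fixed on it, cat's ears 98 mm above the origin. Origin: on its axis, on the plate's top face, about 155 mm from the knob's axis. Nothing to do with it.
- plate (a joint): the maple plate (290 x 240 x 12 mm) on a spring hinge at its far edge: 0 = sprung up, grows as it is pressed, level at 0.016 rad. At the start its foot meets the pad at 0.020 to 0.028 rad (the knob sinks 5 to 7 mm); 4 to 6 N at the knob overcome the spring, beyond that the foot bears rigidly on the pad. Springs up when let go.
- foot: the levelling foot, a steel stud 24 mm across under the plate, below the knob. It turns out downwards by 1.9 mm per rad of clockwise knob turn: with the foot kept on its pad, the knob rises by as much. Origin: on the knob's axis, near the plate's underside.
- pad: black rubber pad, 44 x 44 x 5 mm, on the base board under the foot: the plate's stop. Origin: underside centre. The plate is fully down when the foot presses on it.
- knob: the foot's knob, on the plate's near end: black disc 56 mm across, 10 mm thick, with an upright orange wing on it, 46 long, 14 thick, 30 mm tall. Origin: on the axis, underside of the disc. It turns with light friction (0.08 N m) and stays as left. It can turn at least 0.5 rad beyond the right position.
- wing (a point): middle of the top edge of the orange wing (40 mm above the disc's underside; about 87 mm above the shelf at the start, 83 mm when level). Its x axis runs along the wing's 46 mm length, its y axis across the 14 mm thickness, z up.
- vial (a point): middle of the level's green vial, 116 mm long and 24 mm in diameter, in a white holder on the right side of the plate (140, -92 mm from the stand's origin). x points along the vial, away from the knob. The two black lines are 2 mm wide, centred 16 mm to either side of this point, 30 mm apart in the clear.
- bubble_mid (a point): middle of the white bubble, 20 mm long: between the lines when within 5 mm of the vial's middle. It follows the plate's tilt at once: 28 mm from the middle towards the knob while the plate is up; 8 to 18 mm beyond the middle, away from the knob, when first pressed down; then 14 mm back towards the knob per rad turned clockwise (seen from above), foot on its pad.
- bus: red tin toy bus, 110 x 46 x 60 mm, loose, bystander. Origin: underside centre.
- jar: glass jar with a wooden lid, 72 mm across, 100 mm tall, loose, bystander. Origin: underside centre.
- mallet: wooden xylophone mallet, 218 mm long, 26 mm high, lying along its x axis, loose, bystander. Origin: under its middle, on the shelf.
- lidbox: white plastic box with a shut hinged lid, 126 x 106 mm, 67 mm tall, loose, bystander. Origin: underside centre.

How it is judged:
On the way, in this order (a step that is already met when the one before it is completed fails the run):
1. the plate is pressed fully down to its stop by the fingers on the knob (contact force between foot and pad above 1.5 N and contact force between the fingers and knob above 2 N), for 0.2 s.
2. with the plate fully down, the knob has been turned until the bubble lies between the lines (all of step 1 and x of bubble_mid in the frame of vial between -0.005 and 0.005 m), for 0.2 s.
At the end, for the whole second after the job is handed in: the plate is held fully down on its stop (foot bearing on its pad with over 1.5 N) by the fingers on the knob (contact force above 2 N), with the bubble's middle within 5 mm of the vial's middle, through the last second (all of step 2); the arm keeps its last pose, push and grip.
It fails at once if the bus is moved by more than 20 mm (distance of bus from where it was at the start of the episode above 0.02 m).
It fails at once if the jar is moved by more than 20 mm (distance of jar from where it was at the start of the episode above 0.02 m).
It fails at once if the mallet is moved by more than 20 mm (distance of mallet from where it was at the start of the episode above 0.02 m).
It fails at once if the white box is moved by more than 20 mm (distance of lidbox from where it was at the start of the episode above 0.02 m).
It also fails if it takes over 38 s, if anything falls off the work surface, if the arm or the gripper's body presses on something with over 40 N, if the wrist force passes 120 N, or if a joint passes its speed limit or range.

## Robot

A 7-joint arm with a two-finger parallel gripper is mounted at the origin on the work surface. World frame = base frame: x ahead of the robot, y to its left, z up, the work surface at z = 0. Lengths are in m, angles in rad, forces in N, time in s.
With the tool pointing down it reaches from about 0.4 to 0.85 m from the base axis. Payload 4.4 kg.
Tool frame: the origin (TCP) lies between the finger pads; the fingertips stand 17 mm ahead of it and the grasp point (between the pads) lies 2 mm behind it; z points along the fingers, x is the direction in which the jaws open and shut, and the axes are right-handed (so a half turn about z gives the same grasp; the last joint's range is limited). The gripper opens to 94 mm and grips with 3 to 60 N. Pads are 16 mm wide; open, the fingers measure 119 mm over their backs; the gripper's body (75 mm by 177 mm) begins 78 mm behind the grasp point.
Start: joints at [1.061, 0.628, 0.038, 1.517, -0.027, 0.996, -0.02], TCP at [0.279, -0.587, 0.222] pointing down, gripper open.
Joint ranges: [-3.06, 3.06], [-0.37, 2.12], [-1.25, 1.32], [0.18, 2.47], [-1.1, 4.24], [0.23, 1.98], [-2.94, 2.94]. Speed limits (rad/s): [2.57, 2.57, 3.14, 3.14, 3.14, 3.14, 3.14].

## Interface

Orientations are given as [roll, pitch, yaw] about the fixed x, y, z axes, in that order (R = Rz(yaw) Ry(pitch) Rx(roll)).
In Python, from rig import observe, viewer, hand_in gives the robot as it stands. The module is installed in compiled form; this text tells all that it offers.
- The arm moves only by the tool apply_moves, never from a script. Its argument "motion" is text: rows parted by semicolons, each of 7 numbers parted by spaces: the shift along the tool's x, y, z in m, then the turn, a rotation vector about the tool's x, y, z in units of 6 degrees (1.0 is 6 degrees), then the closure, from 0 (fully open) to 1 (shut). In form: tx ty tz ax ay az gripper; .... A call has 1 to 8 rows; each row shifts and turns the commanded pose from where the row before left it, along the tool's axes as they then stand; what a row does not reach is not made up. A row lasts 1/12 s, in which the tool goes at most 41.7 mm and 7.16 degrees, less where a joint would pass 70% of its speed; a pose out of reach is approached as far as the arm can. A call with a gripper value outside its range is refused whole. The fingers move at their own pace and stop on an object; the grip force is fixed at half the most. Time passes only in rows, so rows that do not move let the fingers close. It gives the time, the measured TCP pose, the force and the opening at its end, in the units of the state.
- observe(): the state, without advancing time (a new reading comes with each control period).
- viewer.read_camera(name): name is "side" or "top" or "wrist"; returns a dict with "img" (480x640x3 uint8, red, green, blue), "camera_matrix" (3x3 intrinsics, pixels), "position" and "rotation" of the camera in the world. Camera axes: x right, y down, z forward; pixel columns grow to the right and rows downward; lengths in m; the calibration is good to about 2 mm. A picture is of the moment at which its call begins. There is no depth.
- hand_in(): hands the job in, once; it reports no verdict.
The state is a dict: "time_s": time; "qpos": joint angles; "qd": joint speeds; "tau": joint torques, N m; "eef_pos": TCP position; "tool_rot": TCP orientation; "contact_force": force on the tool from outside, world axes, zero at the start; "ft_torque": the same for the moment, N m; "finger_gap": finger opening in m.
Only numpy, scipy, OpenCV 4.12 (cv2) and the standard library are available. Lean on these libraries where they do the work, as an engineer would, in place of code of your own. Each camera call takes 0.05 s, during which the arm holds its last target.

## Working session

There is one attempt and no reset: what is moved stays moved. The work goes in short steps, Python scripts to look and compute and a tool call to move; the robot and the scene stay as the last step left them, time stands still between calls to the robot, and variables do not carry over. Pictures are saved under pics/ and viewed, and the job is handed in when it is done.

Besides the shell and the picture viewer there is one more tool, called after "Emit:" in YAML: its name, and indented under it one key for each argument. apply_moves: Moves the arm, as the interface text tells. Its arguments: {"type":"object","properties":{"motion":{"type":"string"}},"required":["motion"]}

```bash
mkdir -p pics; cat > h.py <<'E'
import numpy as np, cv2
from rig import observe, viewer
def shot(n,f):
    d=viewer.read_camera(n); cv2.imwrite('pics/'+f,cv2.cvtColor(d['img'],cv2.COLOR_RGB2BGR)); 
    np.savez('pics/'+f+'.npz',**d); return d
def ray(d,u,v,z):
    r=np.array(d['rotation'])@np.linalg.inv(d['camera_matrix'])@np.array([u,v,1.]); p=np.array(d['position'])
    return p+r*(z-p[2])/r[2]
E
python3 - <<'E'
from h import *
print(observe())
for n in ['side','top','wrist']:
    d=shot(n,n+'0.png'); print(n,d['camera_matrix'],d['position'],d['rotation'])
E
```

```text
{'time_s': 0.0, 'qpos': array([ 1.06121314,  0.62928412,  0.03844272,  1.51832919, -0.02698685,
        0.99628513, -0.02000522]), 'qd': array([-0.00079218,  0.00073284,  0.00072833,  0.0002156 , -0.00166208,
        0.00015872,  0.00042243]), 'tau': array([ 2.76204378e-05, -5.49737191e+01,  1.14338927e+00, -1.86635900e+01,
       -5.22063766e-02,  2.36390327e-02,  1.80682482e-04]), 'eef_pos': array([ 0.27884572, -0.58647649,  0.2216067 ]), 'tool_rot': array([ 3.14156170e+00,  1.78753342e-03, -1.12701097e+00]), 'contact_force': array([-0.23460543,  0.33696685, -0.06575022]), 'ft_torque': array([ 0.00081671, -0.07011826, -0.0627249 ]), 'finger_gap': 0.09369599400790815}
side [[470.34158006   0.         320.68017621]
 [  0.         470.34158006 234.02101998]
 [  0.           0.           1.        ]] [ 0.51193512 -0.7188896   0.56489114] [-2.15746304 -0.00473666 -0.09681981]
top [[471.55251906   0.         318.02482246]
 [  0.         471.55251906 240.27968044]
 [  0.           0.           1.        ]] [0.45306178 0.02373318 0.93677558] [-3.00854043 -0.02053182 -1.54980389]
wrist [[370.28883306   0.         320.55432428]
 [  0.         370.28883306 237.92894463]
 [  0.           0.           1.        ]] [ 0.34954744 -0.55283544  0.38473432] [ 2.87446170e+00  1.91799773e-03 -1.12753192e+00]
```

```bash
cat > h.py <<'E'
import numpy as np, cv2
from scipy.spatial.transform import Rotation as Ro
from rig import observe, viewer
def shot(n,f):
    d=viewer.read_camera(n); cv2.imwrite('pics/'+f,cv2.cvtColor(d['img'],cv2.COLOR_RGB2BGR)); 
    np.savez('pics/'+f+'.npz',**d); return d
def ray(d,u,v,z):
    r=Ro.from_euler('xyz',d['rotation']).as_matrix()@np.linalg.inv(d['camera_matrix'])@np.array([u,v,1.]); p=np.array(d['position'])
    return p+r*(z-p[2])/r[2]
E
```

```text
(no output)
```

View pics/side0.png

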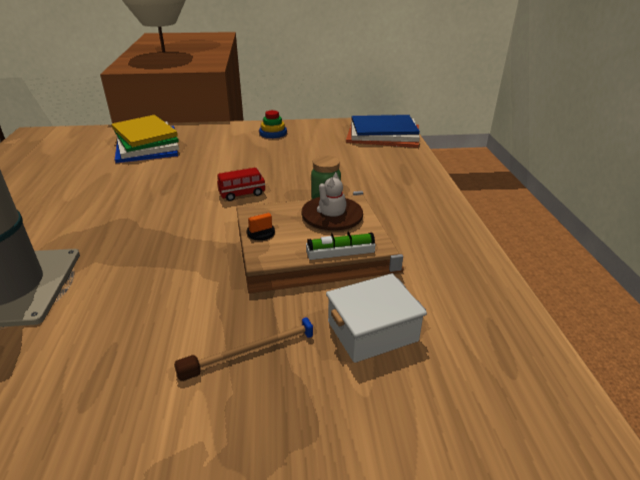

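View pics/top0.png

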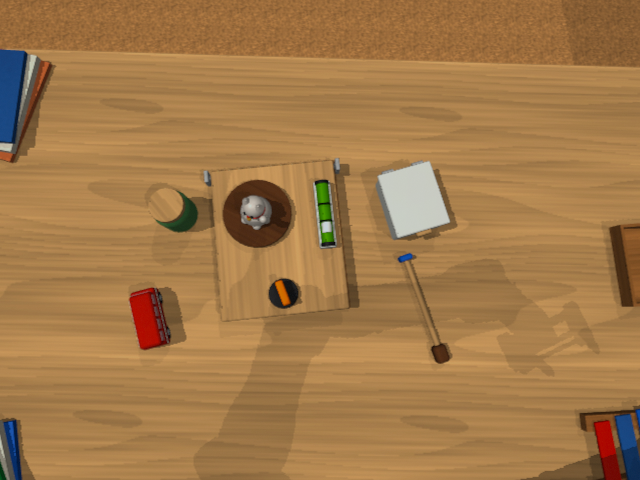

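```bash
python3 - <<'E'
from h import *
for n in ['top','side']:
    d=np.load(f'pics/{n}0.png.npz'); im=cv2.cvtColor(d['img'],cv2.COLOR_RGB2HSV)
    m=cv2.inRange(im,(5,200,120),(16,255,255))
    k,l,s,c=cv2.connectedComponentsWithStats(m)
    for i in range(1,k):
        if s[i,4]>60: print(n,s[i],c[i],ray(d,*c[i],0.085))
    if n=='top':
        big=[i for i in range(1,k) if abs(c[i]-[283,293]).max()<8 and s[i,4]>60][0]
        cn=cv2.findContours((l==big).astype('uint8'),0,2)[0][0]; r=cv2.minAreaRect(cn); print(r)
        P=[ray(d,*p,0.087)for p in cv2.boxPoints(r)]; print(np.round(P,4))
        for z in (.08,.09): print(z,ray(d,*r[0],z))
    x,y=(283,293) if n=='top' else (261,224)
    crop=cv2.cvtColor(d['img'],cv2.COLOR_RGB2BGR)[y-40:y+40,x-50:x+50]
    cv2.imwrite(f'pics/{n}0c.png',cv2.resize(crop,None,fx=6,fy=6,interpolation=0))
E
```

```text
top [275 280  15  26 196] [282.08163265 292.55102041] [0.47134439 0.07110959 0.085     ]
((282.03350830078125, 292.48712158203125), (25.05673599243164, 8.041131019592285), 68.96248626708984)
[[0.4894 0.0864 0.087 ]
 [0.4948 0.0732 0.087 ]
 [0.4535 0.0558 0.087 ]
 [0.4482 0.069  0.087 ]]
0.08 [0.4715644  0.07147793 0.08      ]
0.09 [0.47134844 0.07092067 0.09      ]
side [249 213  23   8  94] [259.81914894 216.65957447] [0.47173902 0.0709115  0.085     ]
```

Emit:
apply_moves:
  motion: "-.0213 -.019 0 0 0 0 0;-.0213 -.019 0 0 0 0 0;-.0213 -.019 0 0 0 0 0;-.0213 -.019 0 0 0 0 0;-.0213 -.019 0 0 0 0 0;-.0213 -.019 0 0 0 0 0;-.0213 -.019 0 0 0 0 0;-.0213 -.019 0 0 0 0 0"

```text
time_s: 0.82
eef_pos: [0.3433, -0.3664, 0.2223]
tool_rot: [3.142, 0.0, -1.127]
contact_force: [0.3, 0.2, 0.4]
finger_gap: 0.0939
```

Emit:
apply_moves:
  motion: "-.0213 -.019 0 0 0 0 0;-.0213 -.019 0 0 0 0 0;-.0213 -.019 0 0 0 0 0;-.0213 -.019 0 0 0 0 0;-.0213 -.019 0 0 0 0 0;-.0213 -.019 0 0 0 0 0;-.0213 -.019 0 0 0 0 0;-.0213 -.019 0 0 0 0 0"

```text
time_s: 1.48
eef_pos: [0.4074, -0.1474, 0.2225]
tool_rot: [3.142, 0.0, -1.127]
contact_force: [1.2, 0.2, 0.9]
finger_gap: 0.0939
```

Emit:
apply_moves:
  motion: "-.0213 -.019 0 0 0 0 0;-.0213 -.019 0 0 0 0 0;-.0213 -.019 0 0 0 0 0;-.0213 -.019 0 0 0 0 0;-.0213 -.019 0 0 0 0 0;-.0213 -.019 0 0 0 0 0;-.0213 -.019 0 0 0 0 0;-.0213 -.019 0 0 0 0 0"

```text
time_s: 2.15
eef_pos: [0.4715, 0.0718, 0.2224]
tool_rot: [3.141, -0.0, -1.127]
contact_force: [-0.1, -0.2, 0.1]
finger_gap: 0.0939
```

Emit:
apply_moves:
  motion: "0 0 0 0 0 -1.15 0;0 0 0 0 0 -1.15 0;0 0 0 0 0 -1.15 0;0 0 0 0 0 -1.15 0;0 0 0 0 0 -1.15 0;0 0 0 0 0 -1.15 0;0 0 0 0 0 -1.15 0;0 0 0 0 0 -1.15 0"

```text
time_s: 2.82
eef_pos: [0.4713, 0.0703, 0.2224]
tool_rot: [3.141, 0.0, -0.158]
contact_force: [0.1, 0.1, 0.7]
finger_gap: 0.0941
```

Emit:
apply_moves:
  motion: "0 0 0 0 0 -1.15 0;0 0 0 0 0 -1.15 0;0 0 0 0 0 -1.15 0;0 0 0 0 0 -1.15 0;0 0 0 0 0 -1.15 0;0 0 0 0 0 -1.15 0;0 0 0 0 0 -1.15 0;0 0 0 0 0 -1.15 0"

```text
time_s: 3.48
eef_pos: [0.4713, 0.0702, 0.2224]
tool_rot: [-3.142, 0.0, 0.806]
contact_force: [-0.0, 0.1, -0.3]
finger_gap: 0.0942
```

Emit:
apply_moves:
  motion: "0 0 0 0 0 -1.15 0;0 0 0 0 0 -1.15 0;0 0 0 0 0 -1.15 0;0 0 0 0 0 -1.15 0;0 0 0 0 0 -1.15 0;0 0 0 0 0 -1.15 0;0 0 0 0 0 -1.15 0;0 0 0 0 0 -1.15 0"

```text
time_s: 4.15
eef_pos: [0.4713, 0.0702, 0.2224]
tool_rot: [-3.141, 0.0, 1.769]
contact_force: [-0.4, 0.1, -0.3]
finger_gap: 0.0941
```

Emit:
apply_moves:
  motion: "0 0 .02 0 0 -1 0;0 0 .02 0 0 -1 0;0 0 0 0 0 0 0"

```text
time_s: 4.4
eef_pos: [0.4694, 0.0692, 0.1797]
tool_rot: [-3.136, -0.002, 1.975]
contact_force: [0.1, -0.4, -0.4]
finger_gap: 0.0939
```

```bash
python3 - <<'E'
from h import *
d=shot('wrist','w1.png'); s=observe(); print(s['time_s'],s['qpos'],s['eef_pos'],s['tool_rot'],s['contact_force'])
im=cv2.cvtColor(d['img'],cv2.COLOR_RGB2HSV)
m=cv2.inRange(im,(5,200,120),(16,255,255))
k,l,st,c=cv2.connectedComponentsWithStats(m)
for i in range(1,k):
    if st[i,4]>100: print(st[i],c[i],ray(d,*c[i],.087))
E
```

```text
4.45 [ 0.37223012  0.56675463 -0.85036809  2.01790417  0.58237106  0.82034999
  1.15360397] [0.47010215 0.06983157 0.18118625] [-3.13773356e+00 -1.36060359e-03  1.97073943e+00] [-0.33326703 -0.49018229  0.61682002]
[ 314  214   19   65 1158] [322.88687392 247.03540587] [0.4694372  0.07173946 0.087     ]
```

View pics/w1.png

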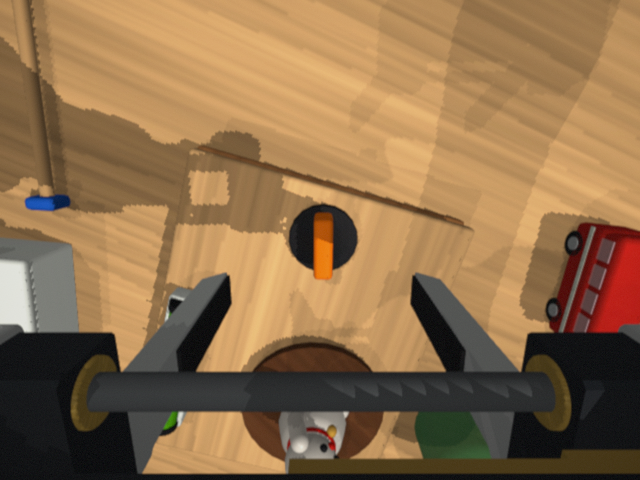

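Emit:
apply_moves:
  motion: "0.001 0.001 .017 0 0 0 0;0 0 .017 0 0 0 0;0 0 .017 0 0 0 0;0 0 .017 0 0 0 0;0 0 .015 0 0 0 0;0 0 .012 0 0 0 0;0 0 .006 0 0 0 0;0 0 0 0 0 0 0"

```text
time_s: 5.12
eef_pos: [0.472, 0.0717, 0.0813]
tool_rot: [-3.141, 0.0, 1.971]
contact_force: [0.4, -0.2, 0.4]
finger_gap: 0.0939
```

```bash
python3 - <<'E'
from h import *
shot('wrist','w2.png'); shot('side','s2.png'); s=observe(); print(s)
E
```

```text
{'time_s': 5.2167, 'qpos': array([ 0.24083407,  0.70717676, -0.67745928,  2.09985016,  0.79516131,
        0.60747101,  0.96711006]), 'qd': array([ 0.00738173, -0.0108793 , -0.0085694 , -0.00075067,  0.00195772,
       -0.00185816,  0.00209061]), 'tau': array([-1.01073640e-01, -4.41141379e+01, -7.00262725e+00, -8.70597124e+00,
        1.93152293e-03,  7.75890145e-02, -2.10209610e-02]), 'eef_pos': array([0.47262935, 0.07202084, 0.08228382]), 'tool_rot': array([3.14044625e+00, 4.33527895e-04, 1.97168793e+00]), 'contact_force': array([-0.40433993, -0.34023054,  0.19958268]), 'ft_torque': array([ 0.14769478, -0.13703275, -0.00327554]), 'finger_gap': 0.09382428541563509}
```

View pics/w2.png

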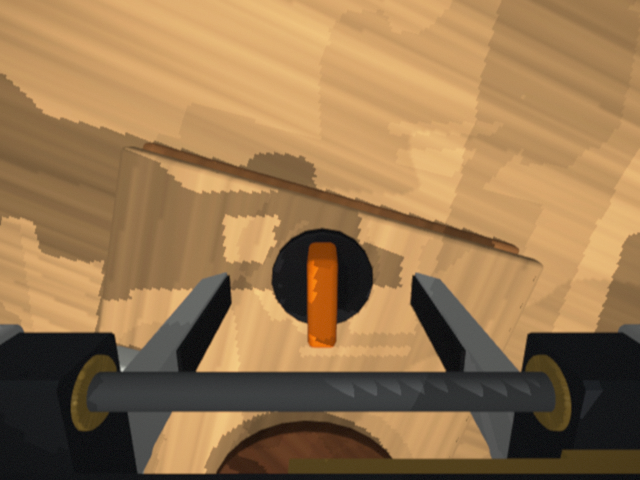

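View pics/s2.png

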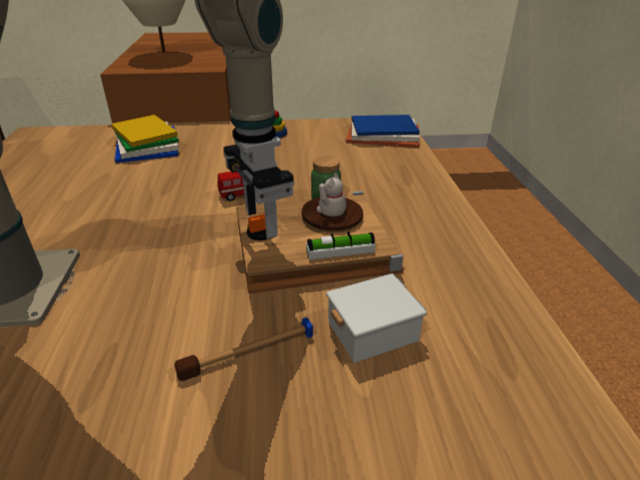

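Emit:
apply_moves:
  motion: "-.0005 -.001 .004 0 0 0 1;0 0 0 0 0 0 1;0 0 0 0 0 0 1;0 0 0 0 0 0 1;0 0 0 0 0 0 1;0 0 0 0 0 0 1;0 0 0 0 0 0 1;0 0 0 0 0 0 1"

```text
time_s: 5.88
eef_pos: [0.4713, 0.071, 0.0775]
tool_rot: [3.141, -0.0, 1.973]
contact_force: [0.3, -0.6, -0.5]
finger_gap: 0.0442
```

Emit:
apply_moves:
  motion: "0 0 0 0 0 0 1;0 0 0 0 0 0 1;0 0 0 0 0 0 1;0 0 0 0 0 0 1"

```text
time_s: 6.22
eef_pos: [0.4713, 0.0709, 0.0775]
tool_rot: [-3.142, 0.0, 1.973]
contact_force: [1.1, 0.3, -0.9]
finger_gap: 0.0175
```

Emit:
apply_moves:
  motion: "0 0 0 0 0 0 1;0 0 0 0 0 0 1;0 0 0 0 0 0 1;0 0 0 0 0 0 1"

```text
time_s: 6.55
eef_pos: [0.4709, 0.0719, 0.0775]
tool_rot: [3.141, -0.001, 1.973]
contact_force: [-2.5, 4.0, 0.2]
finger_gap: 0.0139
```

Emit:
apply_moves:
  motion: "0 0 .001 0 0 0 1;0 0 .001 0 0 0 1;0 0 .001 0 0 0 1;0 0 .001 0 0 0 1;0 0 0 0 0 0 1"

```text
time_s: 6.97
eef_pos: [0.4705, 0.0718, 0.0736]
tool_rot: [-3.141, -0.001, 1.974]
contact_force: [-4.7, 4.1, 5.8]
finger_gap: 0.014
```

Emit:
apply_moves:
  motion: "0 0 .001 0 0 0 1;0 0 .001 0 0 0 1;0 0 0 0 0 0 1"

```text
time_s: 7.22
eef_pos: [0.4703, 0.0718, 0.0721]
tool_rot: [-3.141, -0.0, 1.974]
contact_force: [-6.3, 4.3, 9.2]
finger_gap: 0.0137
```

Emit:
apply_moves:
  motion: "0 0 .001 0 0 0 1;0 0 .001 0 0 0 1;0 0 0 0 0 0 1"

```text
time_s: 7.47
eef_pos: [0.4704, 0.0718, 0.0716]
tool_rot: [3.141, 0.001, 1.974]
contact_force: [-9.5, 1.8, 28.1]
finger_gap: 0.0137
```

```bash
cat > bub.py <<'E'
import sys
from h import *
f=sys.argv[1]
for n in ['side','top']:
    d=shot(n,f+n+'.png'); im=cv2.cvtColor(d['img'],cv2.COLOR_RGB2BGR)
    b=(slice(222,272),slice(295,390)) if n=='side' else (slice(170,260),slice(295,355))
    cv2.imwrite(f'pics/{f}{n}c.png',cv2.resize(im[b],None,fx=6,fy=6,interpolation=0))
s=observe(); print(s['time_s'],s['eef_pos'],s['tool_rot'],s['contact_force'],s['qpos'])
E
python3 bub.py a
```

```text
7.5667 [0.47036429 0.07182405 0.07160878] [3.14129264e+00 1.12124838e-03 1.97417539e+00] [-9.75184301  2.29597623 29.70681862] [ 0.22490912  0.72118519 -0.65515561  2.11138049  0.82315261  0.58232334
  0.942649  ]
```

View pics/asidec.png

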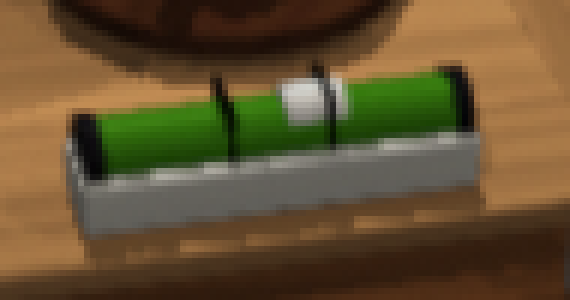

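View pics/atopc.png

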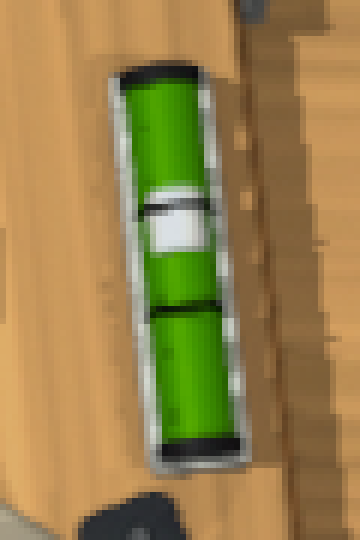

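Plate is down (29.7 N up on the tool). In the top crop the lines are at rows 209 and 310 and the bubble at 187–252 (mid 219.5). That puts the bubble about 12.7 mm beyond the middle, so I need about 0.9 rad clockwise.

Emit:
apply_moves:
  motion: "0 0 -.0001 0 0 .5 1;0 0 -.0001 0 0 .5 1;0 0 -.0001 0 0 .5 1;0 0 -.0001 0 0 .5 1;0 0 -.0001 0 0 .5 1;0 0 -.0001 0 0 .5 1;0 0 -.0001 0 0 .5 1;0 0 -.0001 0 0 .5 1"

```text
time_s: 8.23
eef_pos: [0.4705, 0.0717, 0.0724]
tool_rot: [3.141, 0.001, 1.553]
contact_force: [-8.7, 3.0, 27.9]
finger_gap: 0.014
```

```bash
python3 bub.py b
```

```text
8.3333 [0.47046593 0.07166919 0.07238612] [3.14077104e+00 1.25328225e-03 1.55412531e+00] [-8.35397401  2.52795437 27.58702811] [ 0.15541531  0.69148393 -0.5443938   2.11269722  0.7201      0.52689867
  0.62454789]
```

View pics/btopc.png

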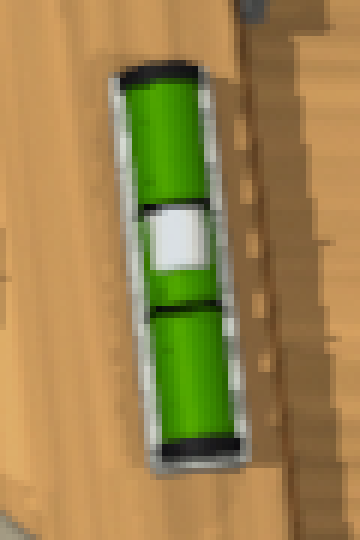

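View pics/bside.png

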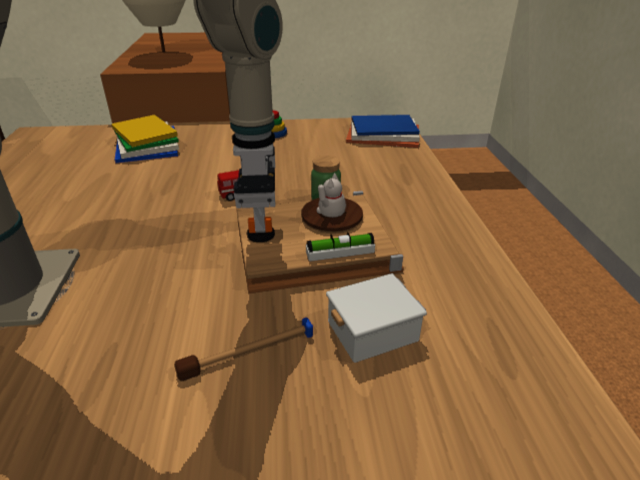

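Emit:
apply_moves:
  motion: "0 0 -.0001 0 0 .6 1;0 0 -.0001 0 0 .6 1;0 0 -.0001 0 0 .6 1;0 0 -.0001 0 0 .6 1;0 0 -.0001 0 0 .6 1;0 0 -.0001 0 0 .6 1;0 0 -.0001 0 0 .6 1;0 0 -.0001 0 0 .6 1"

```text
time_s: 9.0
eef_pos: [0.4706, 0.0715, 0.0733]
tool_rot: [3.14, 0.001, 1.05]
contact_force: [-8.8, 2.1, 29.0]
finger_gap: 0.0138
```

```bash
python3 bub.py c; python3 - <<'E'
from h import *
d=np.load('pics/ctop.png.npz');g=d['img'][170:260,295:355].astype(int)
w=(g.min(2)>170)
for r in range(28,60): print(r,w[r,20:40].sum(),g[r,24:33,:].mean(0).mean(0).round() if 0 else g[r,23:35].mean(0).round())
E
```

```text
9.1 [0.47054178 0.07148073 0.07332066] [3.14026331e+00 1.02602523e-03 1.05125097e+00] [-8.42252118  1.84257058 29.1324404 ] [ 0.06794486  0.6639807  -0.41005444  2.11433066  0.57523169  0.47186948
  0.26568953]
28 1 [ 63. 137.   6.]
29 0 [ 63. 137.   6.]
30 1 [ 62. 137.   4.]
31 1 [ 62. 137.   4.]
32 1 [ 58. 128.   4.]
33 1 [32. 66.  5.]
34 1 [21. 48.  4.]
35 1 [ 47. 106.   2.]
36 0 [ 60. 131.   2.]
37 1 [ 99. 149.  71.]
38 7 [162. 184. 152.]
39 8 [179. 191. 174.]
40 9 [181. 192. 178.]
41 9 [180. 191. 177.]
42 9 [183. 194. 178.]
43 9 [182. 193. 177.]
44 9 [183. 194. 178.]
45 9 [185. 195. 181.]
46 9 [185. 195. 182.]
47 7 [174. 187. 170.]
48 1 [108. 143.  83.]
49 0 [ 69. 131.  19.]
50 0 [51. 82. 26.]
51 1 [42. 67. 26.]
52 1 [ 61. 111.  23.]
53 1 [ 75. 140.  22.]
54 2 [ 83. 150.  29.]
55 1 [ 84. 150.  30.]
56 0 [ 86. 151.  33.]
57 1 [ 85. 151.  33.]
58 0 [ 86. 151.  33.]
59 0 [ 88. 151.  36.]
```

View pics/ctopc.png

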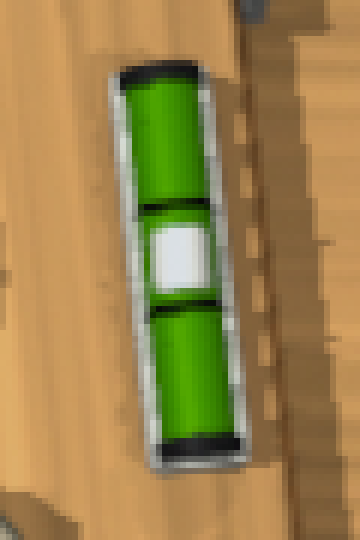

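View pics/csidec.png

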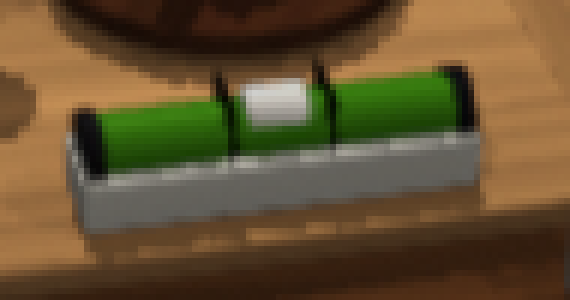

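Bubble is centred to about 1 mm: rows 37.5–48, with the lines at 33.8 and 50.7. I'll hold briefly, check again, then hand in.

Emit:
apply_moves:
  motion: "0 0 0 0 0 0 1;0 0 0 0 0 0 1;0 0 0 0 0 0 1;0 0 0 0 0 0 1;0 0 0 0 0 0 1;0 0 0 0 0 0 1"

```text
time_s: 9.6
eef_pos: [0.4706, 0.0715, 0.0733]
tool_rot: [3.14, 0.001, 1.053]
contact_force: [-8.9, 3.4, 28.6]
finger_gap: 0.0132
```

```bash
python3 bub.py d
```

```text
9.7 [0.47051477 0.07151326 0.07328687] [3.14055404e+00 8.10857162e-04 1.05260483e+00] [-7.46810867  3.49023063 29.36509726] [ 0.06876358  0.66420911 -0.41101039  2.11430081  0.57569035  0.47205564
  0.26670802]
```

View pics/dtop.png

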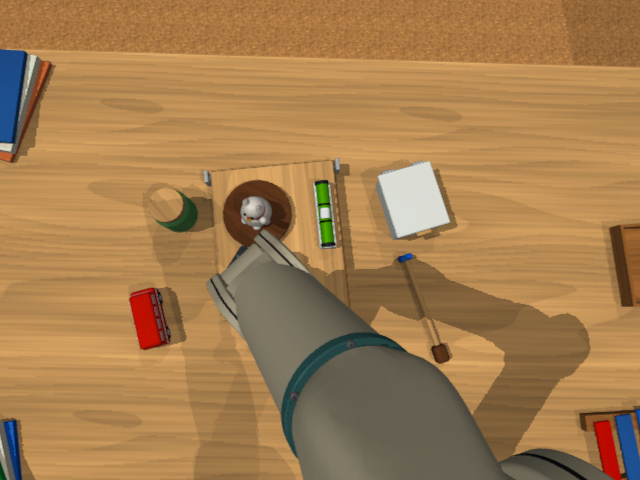

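The bubble is still between the lines at (325,213). The bus, jar, mallet and box sit at the same pixels as at the start, and the push is steady at about 29 N.

```bash
python3 -c "
from rig import hand_in
print(hand_in())"
```

```text
the job is handed in; nothing more can be done
None
```

The job is handed in with the arm still gripping the knob, pressing the plate down on its foot, and the bubble between the lines. `hand_in()` reports no verdict.

- **Pressing and turning:** I gripped the orange wing and pressed the plate down until the force rose sharply to about 29 N. I then turned the knob about 0.92 rad clockwise, easing the tool up as the knob rose.
- **Bubble:** The top view puts its middle about 1 mm from the vial's middle, and the side view also shows it between the lines.
- **Force:** It held at about 29 N for the last half second before hand-in, well above the 4 to 6 N the spring needs. That is the total push on the tool; the force between foot and pad can't be read directly. A sideways force of about 8 N also stayed on the tool.
- **Bystanders and time:** The bus, jar, mallet and white box looked unmoved in the last top picture, judged by eye. The clock stood at about 9.7 s of the 38 s allowed.

None of my checks failed or disagreed.

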